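# Latch the sample press and start its clamping screw

## Task

Make the sample press ready: slide its barrel bolt fully home into the keeper, then start the clamping screw by its crank handle: turn it backward (counter-clockwise from above) until you feel the screw drop at the beginning of the thread, then turn it forward (clockwise) one turn from there. Finish with the gripper closed on the crank handle, holding the started screw still there; do not let go. Leave the barrel bolt home and the glassware and other things on the bench where they stand.

Things in the scene. Friction and masses are not known exactly. Their poses are not given: they have to be found in the camera images.
- press: Bench sample press, fixed. Base plate 140 x 380 x 12 mm (its frame: y -130 to 250 mm); origin on the bench, straight below the screw. A steel pot stands under the screw. A level bridge bar, 40 mm wide, top 100 mm up, runs along y from -100 to 205 mm with the screw at y 0, a barrel bolt on its +y part and a keeper post (42 x 22 mm, 132 mm tall) beyond its +y end.
- latch (a joint): travel of the barrel bolt (12 mm round rod with an upright finger knob) along its track on the bridge bar, m: 0 withdrawn, 0.04 fully home in the keeper's eye (hard stop). Grows towards the press's +y, that is from the screw towards the keeper. Starts between 0 and 0.015. Dry friction 2 N, no spring: it stays where left.
- latch_knob (a point): point to grip on the barrel bolt's upright round knob: 14 mm across, it reaches 18 mm above and below this point; this point is on the knob's axis, 140 mm above the bench. Moves with the bolt. The guide straps below reach 123 mm above the bench. Axes parallel to the press's.
- keeper_eye (a point): centre of the mouth of the keeper's square eye (16 mm wide), on the side that faces the barrel bolt; 111 mm above the bench
- boss: round threaded boss (nut), 60 mm across, 28 mm tall, fixed on the bridge bar at any yaw; origin on the screw's vertical axis, 100 mm above the bench. Right-hand thread of 8 mm pitch. The screw starts with its thread end riding on top of the boss's first thread: turned backward it rises a little, then falls 8 mm off the thread's beginning; turned forward from there the thread draws it down.
- screw_axis (a point): point on the screw's vertical axis at the boss's top face, 128 mm above the bench: the centre of the crank's circle
- crank (a joint): turning angle of the clamping screw with its crank, rad: grows clockwise seen from above (forward), shrinks counter-clockwise (backward). 0 where the screw's thread end lies at the beginning of the boss's thread; the screw drops between 0 and -0.25. Starts between 0.8 and 2.4. Dry friction, about 1.2 N at the handle: it stays where left.
- screw (a joint): how far the screw has sunk, m, down positive: 0 at the highest point just before the drop, 0.001 to 0.003 at the start, about 0.008 just after the drop, about 0.016 one turn farther forward. The screw and crank weigh about 6 N and sink by their own weight.
- handle_grip (a point): centre of the crank's upright handle, a black round sleeve 22 mm across and 30 mm tall, 45 mm from the screw's axis; about 200 mm above the bench at the start. z is up the handle's axis. The crank arm lies 31 mm below this point and the pin's end cap (18 mm across) 45 to 50 mm above it when nothing touches the sleeve.
- handle: the handle sleeve; origin at handle_grip. It spins freely on its pin: a gripper can hold it and carry it round the screw's axis without turning the wrist. It also floats along the pin on light springs (150 N/m, 12 mm down, 22 mm up from its middle): a gripper that stays at one height lets the screw rise, drop and sink.
- tube_rack: wooden test tube rack with glass tubes, 100 x 220 x 100 mm plus tubes to 130 mm, left of the press; origin at the centre of its underside. Not part of the job.
- brown_bottle: brown glass bottle, 60 mm across, 110 mm tall, beyond the press; origin at the centre of its underside. Not part of the job.
- clear_bottle: clear glass bottle, 72 mm across, 125 mm tall, right of the press; origin at the centre of its underside. Not part of the job.
- beaker: glass beaker, 76 mm across, 90 mm tall, beyond the press; origin at the centre of its underside. Not part of the job.
- wash_jar: white plastic jar, 80 mm across, 100 mm tall, beyond the press at the right; origin at the centre of its underside. Not part of the job.
- vial: small capped glass vial, 24 mm across, 48 mm tall, standing on the near edge of the press's base plate below the barrel bolt; origin at the centre of its underside. Not part of the job.
- die_disc: small steel die with a stub, 28 mm across, 22 mm tall, standing on the far edge of the base plate; origin at the centre of its underside. Not part of the job.
- marker_box: flat cardboard box 50 x 120 x 22 mm at the left, close to the robot; origin at the centre of its underside. Not part of the job.

How it is judged (in metres and radians):
On the way, in this order (a step that is already met when the one before it is completed fails the run):
1. the barrel bolt is home in its keeper (value of joint latch above 0.036 m), for 0.2 s.
2. the screw has been turned backward past the beginning of the thread and has dropped (value of joint crank below 0.3 rad and value of joint screw above 0.005 m), for 0.1 s.
At the end, for the whole second after the job is handed in: The barrel bolt is home (36 of its 40 mm or more); the crank stands one turn, give or take a fifth, forward of the beginning of the thread (4.9 to 7.5 rad) with the screw sunk 12.5 to 19.5 mm, so it is in the thread; the crank is still and the fingers hold its handle with more than 4 N (value of joint latch above 0.036 m and value of joint crank between 4.9 and 7.5 rad and value of joint screw between 0.0125 and 0.0195 m and velocity of joint crank between -0.15 and 0.15 rad/s and contact force between the fingers and handle above 4 N); the arm keeps its last pose, push and grip.
It fails at once if a bystander is displaced by more than 40 mm (distance of any of tube_rack, brown_bottle, clear_bottle, beaker, wash_jar, vial, die_disc, marker_box from where it was at the start of the episode above 0.04 m).
It also fails if it takes over 61 s, if anything falls off the work surface, if the arm or the gripper's body presses on something with over 40 N, if the wrist force passes 120 N, or if a joint passes its speed limit or range.

## Robot

A 6-joint arm with a two-finger parallel gripper is mounted at the origin on the work surface. World frame = base frame: x ahead of the robot, y to its left, z up, the work surface at z = 0. Lengths are in m, angles in degrees, forces in N, time in s.
With the tool pointing down it reaches from about 0.325 to 0.85 m from the base axis. Payload 15.5 kg.
Tool frame: the origin (TCP) lies at the very end of the fingers, on their centre line; the grasp point (between the pads) lies arm.grip_depth behind it (arm.grip_depth is the distance from the TCP to the grasp point, in m); z points along the fingers, y is the line along which they close (so a half turn about z gives the same grasp; the last joint's range is limited). The gripper opens to 91 mm and grips with 3 to 60 N. Pads are 32 mm wide; open, the fingers measure 118 mm over their backs; the gripper's body (76 mm by 178 mm) begins 60 mm behind the grasp point.
Start: joints at [62.252, 28.281, 77.091, -0, 74.628, -5.472], TCP at [0.237, 0.578, 0.214] pointing down, gripper open.
Joint ranges: [-166.48, 166.48], [-47.26, 123.95], [12.59, 153.08], [-70.14, 250.14], [6.76, 159.57], [-176.63, 176.63]. Speed limits (degrees/s): [108.29, 108.29, 147.25, 172.46, 172.46, 172.46].

## Interface

Orientations are given as a 3x3 rotation matrix whose columns are the frame's x, y, z axes.
In Python, from rig import arm gives the robot as it stands. Calls block until the motion is done:
- arm.move_to(position, orientation): joint-space move of the TCP to a pose.
- arm.move_l(position, orientation=None, feed=0.15): straight line of the TCP; orientation=None keeps the orientation; feed is the mean speed in m/s.
- arm.move_joints(angles): joint-space move.
- arm.grip(opening): finger opening in m; the grip force is fixed at half the most; returns when the fingers have stopped.
- arm.sleep(seconds).
- arm.solve_ik(position, orientation): joint angles nearest the present ones, or None.
- arm.snapshot(name): name is "scene" or "side" or "wrist"; returns the picture (480x640x3 uint8, red, green, blue); there is no depth.
- arm.get_calibration(name): a dict with "intrinsics" (3x3 intrinsics, pixels), "k1" (the pictures are not rectified: a ray, as slopes to the right and down, at radius r is drawn at 1 + k1 r^2 times it, then the intrinsics apply), "cam_to_world" (4x4, takes a point from camera to world coordinates). Camera axes: x right, y down, z forward; pixel columns grow to the right and rows downward; lengths in m; the calibration is good to about 2 mm. A picture is of the moment at which its call begins: read the wrist's pose just before it. get_calibration takes no time and is no camera call; for the wrist camera it gives the pose at the moment of the call.
A pose or a line that the arm cannot do raises arm.Unreachable and nothing moves.
- arm.sign_off(): hands the job in; it is judged then, once.
Readings, each from a call of its own:
- arm.current_t(): time.
- arm.current_joint_positions(): joint angles.
- arm.current_dq(): joint speeds.
- arm.current_tau(): joint torques, N m.
- arm.current_ee_pos(): TCP position.
- arm.current_tool_rot(): TCP orientation.
- arm.current_force(): force on the tool from outside, world axes, zero at the start.
- arm.current_torque(): the same for the moment, N m.
- arm.current_width(): finger opening in m.
- arm.current_grasp_force(): force on a finger pad.
Only numpy, scipy, OpenCV 4.12 (cv2) and the standard library are available. Lean on these libraries where they do the work, as an engineer would, in place of code of your own. Each camera call takes 0.05 s, during which the arm holds its last target. There are 200 camera calls.

## Working session

There is one attempt and no reset: what is moved stays moved. The work goes in short steps, each a Python script; the robot and the scene stay as the last script left them, time stands still between calls to the robot, and variables do not carry over. Pictures are saved under pics/ and viewed, at most 10 in all, crops included, and the job is handed in when it is done.

```bash
ls; mkdir -p pics; python3 - <<'E'
from rig import arm
import cv2,numpy as np
np.set_printoptions(precision=4,suppress=True)
for n in("scene","side"):
    cv2.imwrite(f"pics/{n}0.png",arm.snapshot(n)[:,:,::-1]); c=arm.get_calibration(n);print(n,c)
print(arm.grip_depth,arm.current_t(),arm.current_tool_rot(),arm.current_width(),arm.get_calibration("wrist"))
E
```

```text
pics
scene {'intrinsics': array([[440.5617,   0.    , 317.1456],
       [  0.    , 440.5617, 239.7586],
       [  0.    ,   0.    ,   1.    ]]), 'k1': -0.08564347287291411, 'cam_to_world': array([[-0.1979,  0.6419, -0.7408,  1.2827],
       [ 0.9802,  0.1214, -0.1567,  0.1655],
       [-0.0106, -0.7571, -0.6532,  0.8129],
       [ 0.    ,  0.    ,  0.    ,  1.    ]])}
side {'intrinsics': array([[565.7635,   0.    , 311.8147],
       [  0.    , 565.7635, 235.4454],
       [  0.    ,   0.    ,   1.    ]]), 'k1': 0.029467337308068185, 'cam_to_world': array([[ 0.8936, -0.3219,  0.3129,  0.076 ],
       [-0.4485, -0.6094,  0.6538, -0.9182],
       [-0.0197, -0.7245, -0.689 ,  1.1055],
       [ 0.    ,  0.    ,  0.    ,  1.    ]])}
0.0188 0.1 [[-0.9254  0.3791 -0.0005]
 [ 0.3791  0.9254 -0.001 ]
 [ 0.0001 -0.0011 -1.    ]] 0.09134985311446656 {'intrinsics': array([[347.3267,   0.    , 314.9363],
       [  0.    , 347.3267, 240.2223],
       [  0.    ,   0.    ,   1.    ]]), 'k1': 0.02190751007651276, 'cam_to_world': array([[ 0.3795,  0.8963,  0.2295,  0.1726],
       [ 0.9252, -0.3674, -0.0951,  0.604 ],
       [-0.0009,  0.2484, -0.9687,  0.3849],
       [ 0.    ,  0.    ,  0.    ,  1.    ]])}
```

View pics/scene0.png

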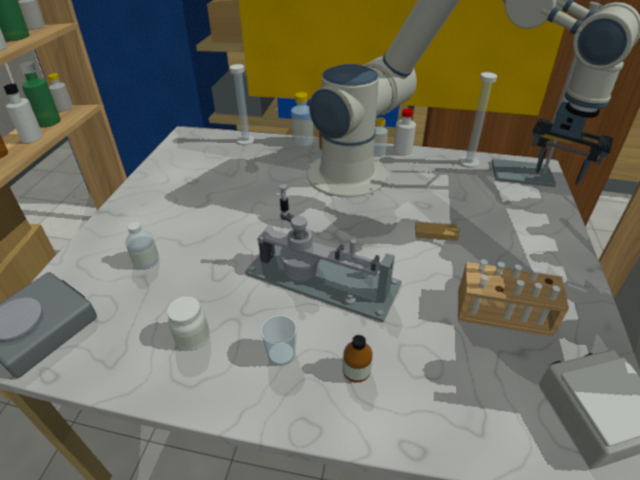

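View pics/side0.png

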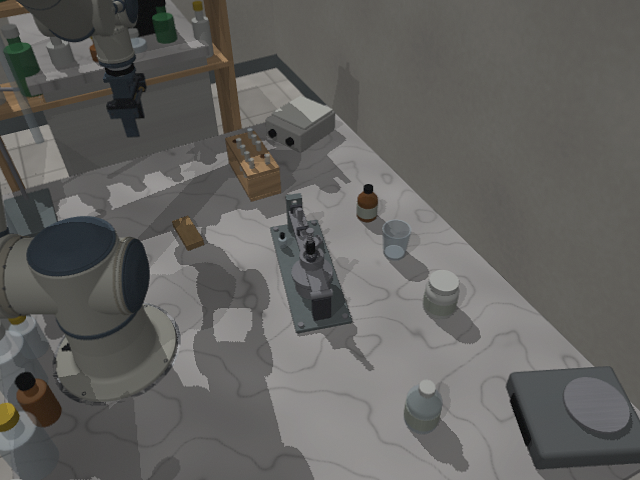

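Scene view: press at about (320,270), black handle (284,203), knob about (352,245). Side view: press (310,270), handle about (311,247). I'll triangulate the handle coarsely, then look from the wrist.

```bash
cat > h.py <<'E'
from rig import arm
import cv2,numpy as np
np.set_printoptions(precision=4,suppress=True)
def ray(c,uv):
    K=c["intrinsics"];d=(np.array(uv,float)-K[:2,2])/[K[0,0],K[1,1]];s=d.copy()
    for _ in range(20): s=d/(1+c["k1"]*(s@s))
    T=c["cam_to_world"];v=T[:3,:3]@np.r_[s,1];return T[:3,3],v/np.linalg.norm(v)
def plane(c,uv,z):
    o,v=ray(c,uv);return o+v*(z-o[2])/v[2]
def proj(c,p):
    T=c["cam_to_world"];q=T[:3,:3].T@(np.array(p)-T[:3,3]);s=q[:2]/q[2]
    K=c["intrinsics"];return s*(1+c["k1"]*(s@s))*K[0,0]+K[:2,2]
def tri(*obs):
    A=np.zeros((3,3));b=np.zeros(3)
    for c,uv in obs:
        o,v=ray(c,uv);M=np.eye(3)-np.outer(v,v);A+=M;b+=M@o
    p=np.linalg.solve(A,b);return p,[np.linalg.norm((np.eye(3)-np.outer(v,v))@(p-o)) for o,v in [ray(*q) for q in obs]]
def R(yaw): # tool down; closing axis y at angle yaw(deg) from world x
    a=np.radians(yaw);y=np.array([np.cos(a),np.sin(a),0]);z=np.array([0,0,-1.]);return np.c_[np.cross(y,z),y,z]
E
python3 - <<'E'
from h import *
s=arm.get_calibration("scene");d=arm.get_calibration("side")
print(tri((s,(284,203)),(d,(311,247))))
for n,u,z in(("scene",(284,203),.2),("scene",(352,245),.14),("side",(311,247),.2),("side",(297,212),.14),("side",(292,198),.132)): print(n,u,plane(arm.get_calibration(n),u,z))
a=cv2.imread("pics/scene0.png")[180:320,235:415];b=cv2.imread("pics/side0.png")[185:335,260:360]
a=cv2.resize(a,None,fx=2.7,fy=2.7*1,interpolation=cv2.INTER_CUBIC);b=cv2.resize(b,None,fx=3,fy=3,interpolation=cv2.INTER_CUBIC)
o=np.zeros((450,790,3),np.uint8);o[:a.shape[0],:a.shape[1]]=a;o[:b.shape[0],490:490+b.shape[1]]=b;cv2.imwrite("pics/crop0.png",o)
E
```

```text
(array([ 0.4694, -0.0872,  0.1967]), [np.float64(0.001786228225897484), np.float64(0.0017862282258975216)])
scene (284, 203) [ 0.4717 -0.0849  0.2   ]
scene (352, 245) [0.5227 0.0867 0.14  ]
side (311, 247) [ 0.4686 -0.0922  0.2   ]
side (297, 212) [0.5202 0.0947 0.14  ]
side (292, 198) [0.5366 0.1609 0.132 ]
```

View pics/crop0.png

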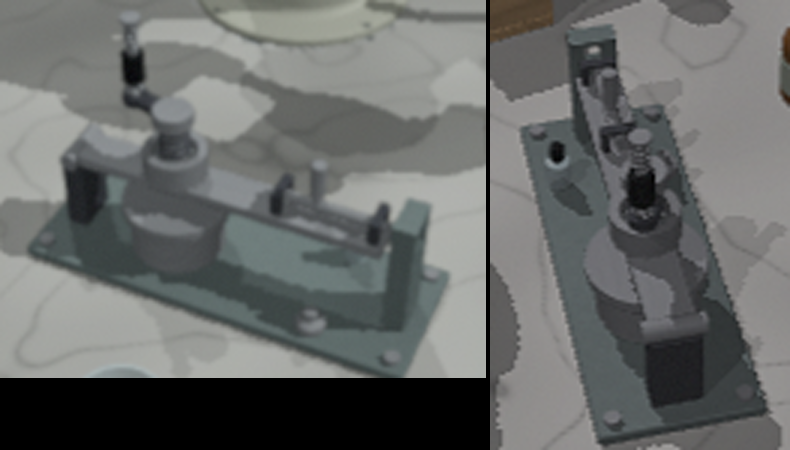

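Scene crop: handle sleeve centre at (284,204), knob at (353,247) between two dark straps; side crop agrees (handle (311,247), knob (300,215)). Triangulated handle z 0.197 is plausible. Now the wrist view.

```bash
python3 - <<'E'
from h import *
s=arm.get_calibration("scene");d=arm.get_calibration("side")
print("knob",tri((s,(352.8,246.7)),(d,(300,215))))
print("handle",tri((s,(283.9,204.4)),(d,(310.7,246.7))))
p=arm.current_ee_pos();arm.move_l([p[0],p[1],.37])
for yaw in (0,180):
    print(yaw,arm.solve_ik([.52,.05,.37],R(yaw)))
# choose camera side nearer the robot: tool x = -x world
r=R(90) if R(90)[0,0]<0 else R(-90)
print(r,arm.solve_ik([.53,.03,.37],r))
arm.move_to([.53,.03,.37],r)
c=arm.get_calibration("wrist");im=arm.snapshot("wrist")
np.save("w1.npy",c,allow_pickle=True);cv2.imwrite("pics/w1.png",im[:,:,::-1]);print(c["cam_to_world"],arm.current_t())
E
```

```text
knob (array([0.5239, 0.0877, 0.1348]), [np.float64(0.0014974442508750492), np.float64(0.0014974442508750114)])
handle (array([ 0.4706, -0.0859,  0.1948]), [np.float64(0.00024367680589825673), np.float64(0.00024367680589849948)])
0 [-1.0588 12.9623 76.6848 -0.     90.3529 -1.0588]
180 None
[[-1.  0.  0.]
 [ 0.  1.  0.]
 [ 0.  0. -1.]] [ -3.2067  13.7462  75.6206  -0.      90.6333 -93.2067]
[[-0.0002  0.9686  0.2485  0.4606]
 [ 1.      0.0003 -0.0002  0.0301]
 [-0.0003  0.2485 -0.9686  0.5415]
 [ 0.      0.      0.      1.    ]] 3.5667
```

View pics/w1.png

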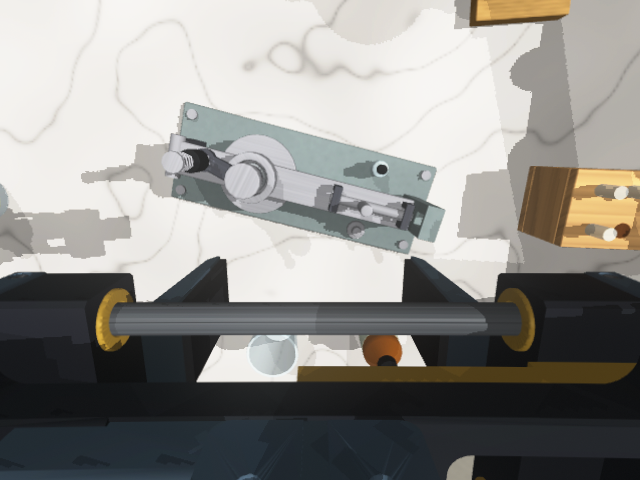

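The wrist view shows the plate with corners near (182,102), (437,168), (412,255), (174,200), the handle sleeve near (197,160), the screw head around (245,178) and the knob near (368,211). I'll enlarge it for exact pixels.

```bash
python3 - <<'E'
import cv2
a=cv2.imread("pics/w1.png")[90:270,150:460]
cv2.imwrite("pics/w1c.png",cv2.resize(a,None,fx=2.5,fy=2.5,interpolation=cv2.INTER_CUBIC))
E
```

```text
(no output)
```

View pics/w1c.png

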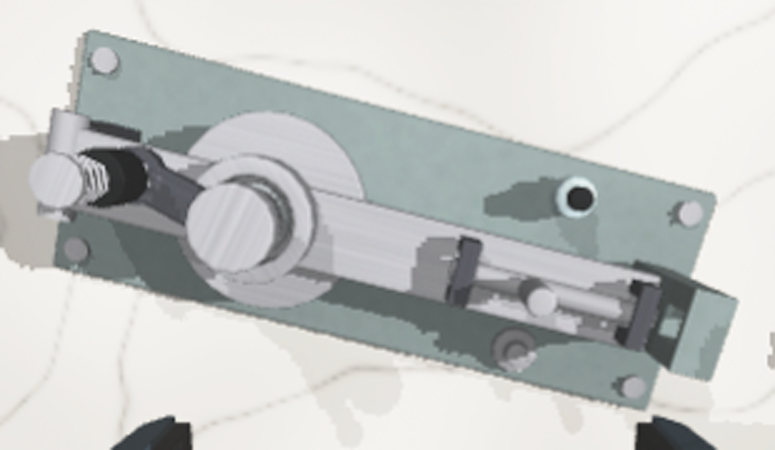

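```bash
python3 - <<'E'
from h import *
c=np.load("w1.npy",allow_pickle=True).item()
f=lambda u:(u[0]/2.5+150,u[1]/2.5+90)
C=[plane(c,f(u),.012) for u in((87,30),(717,193),(648,410),(55,267))]
for i in range(4): print(C[i],np.linalg.norm(C[i]-C[i-1]))
m=np.mean(C,0)[:2];e=(C[1]-C[0]+C[2]-C[3])[:2];y=e/np.linalg.norm(e);x=np.array([y[1],-y[0]])
o=m-y*.06;print("press origin",o,"y axis deg",np.degrees(np.arctan2(y[1],y[0])))
b=plane(c,f((252,219)),.128);print("screw",b)
s=arm.get_calibration("scene");d=arm.get_calibration("side")
k=plane(c,f((542,301)),.158);print("knob wrist",k, (k[:2]-o)@np.c_[x,y])
t,_=tri((s,(352.8,246.7)),(d,(300,215)));print("knob tri in press",(t[:2]-o)@np.c_[x,y])
h,e=tri((s,(283.9,204.4)),(d,(310.7,246.7)),(c,f((126,178))));print("handle",h,e,"r",np.linalg.norm(h[:2]-o),np.linalg.norm(h[:2]-b[:2]))
hp=plane(c,f((58,180)),h[2]+.05);print("cap",hp)
print("screw in press",(b[:2]-o)@np.c_[x,y], "keeper expected",o+y*.216)
E
```

```text
[ 0.3939 -0.1549  0.012 ] 0.1383529019828201
[0.4842 0.2113 0.012 ] 0.3771142641791725
[0.619  0.1796 0.012 ] 0.13843890241737974
[ 0.5284 -0.1872  0.012 ] 0.37780800382595087
press origin [ 0.492  -0.0461] y axis deg 76.13435197115865
screw [ 0.4909 -0.0453  0.128 ]
knob wrist [0.5247 0.0878 0.158 ] [-0.0004  0.1378]
knob tri in press [-0.0011  0.1376]
handle [ 0.4707 -0.0842  0.1937] [np.float64(0.0020332136212672606), np.float64(0.001001317672136138), np.float64(0.0024798248852209064)] r 0.04362747144656838 0.043780867640874105
cap [ 0.4698 -0.0881  0.2437]
screw in press [-0.0013  0.0005] keeper expected [0.5438 0.1636]
```

Measurements agree: plate 138 × 377 mm (given 140 × 380), screw axis within 1 mm from two methods, handle radius 44 mm (given 45) and the knob on the press's x = 0. Next, the bolt.

```bash
python3 - <<'E'
from h import *
y=np.array([np.cos(np.radians(76.13)),np.sin(np.radians(76.13)),0]);r=R(76.13-90)
k=np.array([.5245,.0877,.128])
arm.move_to(k+[0,0,.08],r);arm.grip(.05);arm.move_l(k,feed=.12)
print(arm.grip(0.0),arm.current_width(),arm.current_grasp_force(),arm.current_force(),arm.current_ee_pos())
f0=arm.current_force();p=np.array(arm.current_ee_pos());p[2]=.128
arm.move_l(p+y*.022,feed=.06);s=.022;print("f",(arm.current_force()-f0)@y)
while s<.044:
    s+=.002;arm.move_l(p+y*s,feed=.04);arm.sleep(.05);f=(arm.current_force()-f0)@y;print(round(s,3),round(f,2),(arm.current_ee_pos()-p)@y)
    if abs(f)>12:break
print(arm.current_width(),arm.current_t())
E
```

```text
False 0.012875681823281714 30.00075191259384 [-2.7594  0.9714  3.6211] [0.5243 0.0878 0.1281]
f 2.7486615403603465
0.024 1.63 0.024258939029020668
0.026 -0.29 0.026120930481610117
0.028 0.18 0.028079258686073028
0.03 0.23 0.030085506507749302
0.032 -4.43 0.03162362226581386
0.034 -20.7 0.03189932973651152
0.013410903564791188 9.875
```

The bolt met its hard stop at 31.8 mm of travel (reaction 20 N), so it is home. Next I'll release it, grip the handle and turn backward while watching the vertical force.

```bash
python3 - <<'E'
from h import *
r=R(76.13-90);c=np.array([.4915,-.0457]);h=np.array([.4702,-.0850])
arm.grip(.05);p=arm.current_ee_pos();arm.move_l([p[0],p[1],.285],feed=.2)
arm.move_to([h[0],h[1],.285],r)
arm.sleep(.2);print("free",arm.current_force(),arm.current_force())
arm.move_l([h[0],h[1],.179],feed=.12);print(arm.current_force())
arm.grip(0.0);arm.sleep(.2)
print(arm.current_width(),arm.current_grasp_force(),arm.current_force(),arm.current_ee_pos(),arm.current_t())
im=arm.snapshot("scene")[170:320,235:415];s=arm.snapshot("side")[170:320,240:380]
o=np.hstack([cv2.resize(q,None,fx=2.45,fy=2.45,interpolation=cv2.INTER_CUBIC) for q in(im,s)]);cv2.imwrite("pics/grip.png",o[:,:,::-1]);print(o.shape)
E
```

```text
free [-0.3459  0.5924  1.2351] [-0.3459  0.5924  1.2351]
[-0.3464  0.0417  0.4834]
0.021330951614105215 30.000013411045074 [-0.8777 -0.1668 -0.5293] [ 0.4702 -0.085   0.179 ] 14.375
(368, 784, 3)
```

View pics/grip.png

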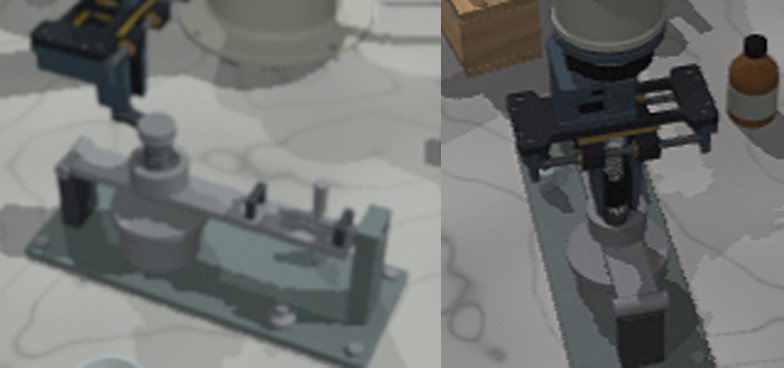

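The picture shows the fingers on the handle sleeve (width 21 mm, 30 N) and the knob next to the far strap, so the bolt is home. Now I'll turn backward.

```bash
cat > turn.py <<'E'
from h import *
c=np.array([.4915,-.0457]);RAD=.045
def F(n=5):
    a=[]
    for _ in range(n): arm.sleep(.02);a.append(arm.current_force())
    return np.mean(a,0)
def ang(): p=arm.current_ee_pos()[:2]-c;return np.arctan2(p[1],p[0])
def go(a,z,feed=.06): arm.move_l([c[0]+RAD*np.cos(a),c[1]+RAD*np.sin(a),z],feed=feed)
E
python3 - <<'E'
from turn import *
a0=a=ang();f0=F();print(a0,f0)
b=[]
while a-a0<2.75:
    a+=.12;go(a,.179);f=F(4);e=np.array([np.cos(a),np.sin(a)]);t=np.array([-e[1],e[0]])
    b.append(f[2]);print(round(a-a0,2),"z %.2f rad %.2f tan %.2f"%(f[2],f[:2]@e,f[:2]@t),round(arm.current_width(),4))
    if len(b)>3 and f[2]<np.mean(b[-4:-1])-.7: break
    if np.linalg.norm(f[:2])>20: break
print(arm.current_t())
E
```

```text
-2.0675203421381596 [-0.3088 -0.6386  0.333 ]
0.12 z 0.36 rad -3.40 tan 1.72 0.0215
0.24 z -0.03 rad -4.86 tan 2.00 0.0214
0.36 z -0.14 rad -5.71 tan 1.61 0.0213
0.48 z 0.02 rad -6.14 tan 1.70 0.021
0.6 z -0.23 rad -6.21 tan 1.78 0.0215
0.72 z 0.46 rad -6.31 tan 1.86 0.0213
0.84 z 0.54 rad -6.59 tan 2.55 0.021
0.96 z 0.37 rad -7.13 tan 2.04 0.0212
1.08 z 0.34 rad -6.58 tan 3.66 0.0214
1.2 z -0.62 rad -6.04 tan 0.88 0.0214
17.725
```

```bash
python3 - <<'E'
from turn import *
print(F(10))
im=arm.snapshot("scene")[:,:,::-1].copy();cv2.imwrite("pics/s2.png",im)
old=cv2.imread("pics/scene0.png")
for n,q in(("old",old),("new",im)): print(n,q[210:242,296:302].mean((1,2)).astype(int))
s=arm.snapshot("side")[:,:,::-1].copy();cv2.imwrite("pics/d2.png",s)
o=np.hstack([cv2.resize(q,None,fx=4,fy=4,interpolation=cv2.INTER_CUBIC) for q in(old[190:280,260:350],im[190:280,260:350])]);cv2.imwrite("pics/cmp.png",o)
E
```

```text
[-2.8811  5.4029 -0.9609]
old [123 122 123 127 137 141 141 140 140 141 142 142 142 143 138 115  92  87
  86  81  67  64  63  63  69  67  66  62  61  81 107 119]
new [174 174 173 173 173 172 171 165 151 144 143 144 146 146 145 138 130 114
  98  91  90  86  69  61  70  69  67  64  61  79 107 121]
```

View pics/cmp.png

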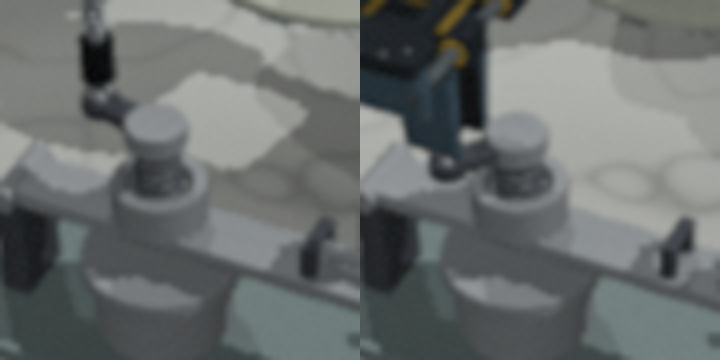

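The cranked head moved down about 2–3 px (left old, right new), matching a ~6 mm fall, and the vertical force stepped about −1.2 N: the screw has dropped. Now forward one turn, lowering slightly.

```bash
python3 - <<'E'
from turn import *
import turn
turn.RAD=.0444
a0=a=ang();T=6.22;N=42
for i in range(1,N+1):
    a=a0-T*i/N;go(a,.179-.008*i/N,.08);f=F(1);e=np.array([np.cos(a),np.sin(a)]);t=np.array([-e[1],e[0]])
    if i%4==0: print(round(a-a0,2),"z %.2f rad %.2f tan %.2f"%(f[2],f[:2]@e,f[:2]@t),round(arm.current_width(),4))
    if np.linalg.norm(f)>25: print("stop",f);break
arm.sleep(.5)
im=arm.snapshot("scene")[:,:,::-1].copy();cv2.imwrite("pics/s3.png",im)
print(im[210:242,296:302].mean((1,2)).astype(int),arm.current_t(),arm.current_grasp_force(),F())
b=cv2.imread("pics/s2.png")
o=np.hstack([cv2.resize(q[180:290,260:390],None,fx=3,fy=3,interpolation=cv2.INTER_CUBIC) for q in(b,im)]);cv2.imwrite("pics/cmp2.png",o)
E
```

```text
-0.59 z -0.89 rad -1.54 tan -2.37 0.021
-1.18 z -0.20 rad 3.65 tan -1.73 0.0211
-1.78 z -1.26 rad 6.84 tan -2.60 0.0212
-2.37 z -0.95 rad 6.72 tan -2.48 0.0214
-2.96 z -0.23 rad 6.82 tan -1.71 0.021
-3.55 z -0.31 rad 8.24 tan -1.81 0.0213
-4.15 z -0.85 rad 6.88 tan -2.68 0.0217
-4.74 z -0.81 rad 4.31 tan -1.68 0.021
-5.33 z -1.98 rad 3.42 tan -1.62 0.0211
-5.92 z -0.36 rad 1.49 tan -1.79 0.0213
[174 174 173 173 173 172 172 171 171 169 159 147 144 144 145 146 146 144
 139 128 107  92  89  88  78  65  66  65  62  78 107 121] 29.7417 29.999904334545135 [-2.9982 -0.7317 -1.0346]
```

View pics/cmp2.png

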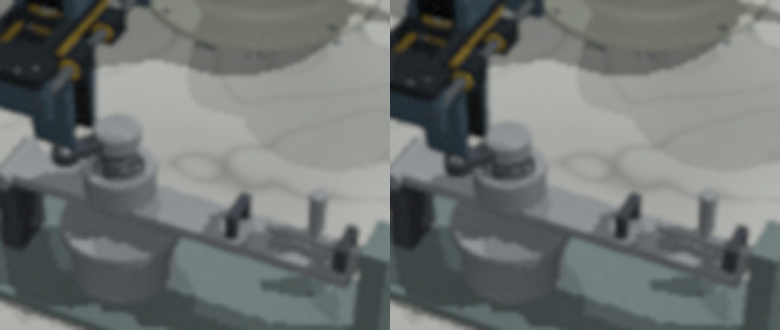

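The head has sunk another ~2.3 px (about one 8 mm pitch), the knob still sits at its far strap, and the grip is 30 N. Handing in.

```bash
python3 -c "
from rig import arm
print(arm.current_dq(),arm.sign_off())"
```

```text
the job is handed in; nothing more can be done
[ 0.00211239 -0.0186613  -0.05147072 -0.10316992 -0.00516698  0.02981632] None
```

The job is handed in (verdict not shown): the barrel bolt was pushed to its hard stop, the screw dropped on the backward turn and was then turned about one turn (6.22 rad) forward, and the gripper is still closed on the handle at 30 N.

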